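Let the lemon out of the citrus dispenser

ROBOT

A 7-joint arm with a two-finger parallel gripper is mounted at the origin on a cart in front of the work surface, level with it; the furniture and walls round the work are solid. World frame = base frame: x ahead of the robot, y to its left, z up, the work surface at z = 0. Lengths are in m, angles in rad, forces in N, time in s.
With the tool pointing down it reaches from about 0.4 to 0.9 m from the base axis. Payload 5.6 kg.
Tool frame: the origin (TCP) lies midway between the tips of the shut fingers; the grasp point (between the pads) lies 19 mm behind it; z points along the fingers, y is the line along which they close (so a half turn about z gives the same grasp; the last joint's range is limited). The gripper opens to 92 mm and grips with 3 to 60 N. Pads are 20 mm wide; open, the fingers measure 128 mm over their backs; the gripper's body (75 mm by 189 mm) begins 69 mm behind the grasp point.
Start: joints at [-1.347, 0.468, -0.012, 1.603, 0.006, 1.071, -0.056], TCP at [0.171, 0.627, 0.215] pointing down, gripper open.
Joint ranges: [-2.53, 2.53], [-0.31, 2.02], [-1.57, 1.55], [0.28, 2.44], [-1.29, 4.43], [0.15, 1.84], [-2.92, 2.92]. Speed limits (rad/s): [2.57, 2.57, 3.14, 3.14, 3.14, 3.14, 3.14].

INTERFACE

Orientations are given as a 3x3 rotation matrix whose columns are the frame's x, y, z axes.
In Python, from station import env, effector, solver, viewer, workorder, search_frame, tip_of gives the robot as it stands. Calls block until the motion is done:
- env.reach(position, orientation): joint-space move of the TCP to a pose.
- env.movel(position, frame=None, rate=0.15): straight line of the TCP; frame=None keeps the orientation; rate is the mean speed in m/s.
- env.goto_joints(angles): joint-space move.
- effector.release() and effector.grasp(squeeze=None): open the fingers fully, or close them until they stop; squeeze is the grip in N (None keeps the last).
- env.pause(seconds).
- solver.inverse_kinematics(position, orientation): joint angles nearest the present ones, or None.
- env.sense(): the state.
- viewer.read_camera(name): name is "scene" or "top"; returns (picture, depth): 400x640x3 uint8, red, green, blue; 400x640 float32, m along the optical axis (not along the pixel's ray), 0 where there is no reading.
- viewer.camera_info(name): a dict with "intrinsics" (3x3 intrinsics, pixels), "eye" and "rotation" of the camera in the world. Camera axes: x right, y up, looking along -z (the intrinsics and any distortion apply to the point x, -y, -z); pixel columns grow to the right and rows downward; lengths in m; the calibration is good to about 2 mm. A picture is of the moment at which its call begins. camera_info takes no time and is no camera call.
A pose or a line that the arm cannot do raises env.PlanningError and nothing moves.
- workorder.finish_job(): hands the job in; it is judged then, once.
Trained networks look in the newest picture that a camera, given by its name, has taken for a name from the list of things; names that differ only in an ending like _2 or _b are one class to them, and where a whole thing is asked for, a point or a joint stands for the part that bears it (a point fixed in the world has none). Each returns a list of dicts, best first, with "score" (0 to 1); they miss things now and then, are a little off and sometimes report something else, mostly with a low value. They report only what shows in the picture. A call takes as long as a camera call. They do not tell look-alikes from the thing itself.
- search_frame(camera, name): "at" ([x, y, z] in m, in world coordinates, good to about 4 mm: the middle of the surface that is visible of it).
- tip_of(camera, name): "at" ([x, y, z] in m, in world coordinates, good to about 4 mm: a listed point, or the origin of a listed thing).
The state is a dict: "t": time; "joint_positions": joint angles; "joint_velocities": joint speeds; "tau": joint torques, N m; "ee_pos": TCP position; "tcp_rot": TCP orientation; "wrist_force": force on the tool from outside, world axes, zero at the start; "moment": the same for the moment, N m; "gripper_width": finger opening in m; "grasp_force": force on a finger pad.
Only numpy, scipy, OpenCV 4.12 (cv2) and the standard library are available. Lean on these libraries where they do the work, as an engineer would, in place of code of your own. Each camera call takes 0.05 s, during which the arm holds its last target. There are 200 camera calls.

TASK

The wooden citrus dispenser holds one lemon and one lime, each behind its own steel gate. Press down and hold the black pad of the lever that raises the lemon's gate until the lemon has rolled down into the tray, then let the lever go so that the gate shuts again. Do not touch the fruit, keep the lime behind its gate, and leave everything else standing where it is.

Things in the scene. Friction and masses are not known exactly. Their poses are not given: they have to be found in the camera images.
- dispenser: fixed two-lane dispenser of light wood, mm: 243 deep (x), 178 wide (y), 128 tall; 260 wide over the press pads. Origin: on the worktop under its middle; x points from the tray to its back, y to its left, z up. Lanes 80 wide, split by a wall at y = 0, slope down at 20 degrees towards -x; a steel gate across each lane at x = 50 holds the fruit (at about x = 80)
- tray (a point): middle of the tray floor, at [-70, 0, 6] mm in the dispenser's frame. The lanes end at x = -20 in this open tray (x -119 to -21, walls 42 to 45 mm high, split by the same wall at y = 0)
- pivot_left (a point): pivot of the left lever, at [-30, 98, 100] mm in the dispenser's frame, outside the outer wall of the left (+y) lane. The lever's press pad is in front of it beside the tray; its rear end carries the gate of the lane on the same side
- pivot_right (a point): pivot of the right lever, at [-30, -98, 100] mm in the dispenser's frame; the mirror image of the left one, for the right (-y) lane
- lever_left (a joint): hinge of the left (+y) lever, rad: 0 = at rest, gate shut; 0.70 = pad pressed down to its stop, gate fully raised. Grows as the pad is pressed. A spring returns it to 0 when let go; it takes about 2 N on the pad to start and 5 N at the stop. The fruit gets out at about 0.5 and above
- lever_right (a joint): hinge of the right (-y) lever, rad: 0 = at rest, gate shut; 0.70 = pad pressed down to its stop, gate fully raised. Grows as the pad is pressed. A spring returns it to 0 when let go; it takes about 2 N on the pad to start and 5 N at the stop. The fruit gets out at about 0.5 and above
- pad_left (a point): centre of the upper face of the left lever's black press pad (34 mm along x, 32 along y); moves with the lever. At rest at [-94, 114, 125] mm in the dispenser's frame, the face sloping 0.3 rad with its lower edge towards +x; pressed fully it is about 47 mm lower, has moved less than 6 mm in x and slopes 0.4 rad the other way
- pad_right (a point): centre of the upper face of the right lever's black press pad (34 mm along x, 32 along y); moves with the lever. At rest at [-94, -114, 125] mm in the dispenser's frame, the face sloping 0.3 rad with its lower edge towards +x; pressed fully it is about 47 mm lower, has moved less than 6 mm in x and slopes 0.4 rad the other way
- lemon_center (a point): centre of the yellow lemon, 71 long and about 52 thick; at the start it lies across the left or the right lane behind the gate, about 100 mm above the worktop. Let out, it rolls into the tray in about a second; its centre is then about 32 mm above the worktop
- lime_center (a point): centre of the green lime, 66 long and 52 thick; it lies behind the gate of the other lane
- spice_jar: small clear spice jar with a black cap, 41 mm in diameter, 105 tall; stands on the worktop left of the dispenser (bystander). Origin: centre of its underside; mm
- mug: white mug with a handle, 80 x 112 x 98; stands right of the dispenser (bystander). Origin: on its underside; mm
- timer: round green and white twist timer, 60 in diameter, 42 tall; stands to the left of the dispenser (bystander). Origin: centre of its underside; mm
- shaker: white egg-shaped shaker, 48 in diameter, 60 tall; stands to the right of the dispenser (bystander). Origin: centre of its underside; mm
- lemon: the lemon itself; origin on its skin, at its underside at the start, turns with the fruit (use lemon_center for its place)
- lime: the lime itself; origin on its skin, at its underside at the start (use lime_center for its place)
Things that resemble listed ones, but are neither listed nor needed, are in the scene too. Leave any orange, pink or purple look-alike of the lemon alone.

How it is judged:
On the way, in this order (a step that is already met when the one before it is completed fails the run):
1. the lever of the lemon's lane is pressed down (((y of lemon_center in the frame of dispenser above 0 m and value of joint lever_left above 0.35 rad) or (y of lemon_center in the frame of dispenser below 0 m and value of joint lever_right above 0.35 rad))), for 0.1 s.
2. the lemon has rolled into the tray (x of lemon_center in the frame of dispenser between -0.12 and -0.03 m and y of lemon_center in the frame of dispenser between -0.09 and 0.09 m and z of lemon_center in the frame of dispenser below 0.055 m), for 0.2 s.
At the end, for the whole second after the job is handed in: the lemon lies at rest in the dispenser's tray, both levers are back at rest within 0.06 rad (gates shut), and the lime is within 25 mm of where it lay (all of step 2 and linear speed of lemon below 0.03 m/s and value of joint each of lever_left, lever_right below 0.06 rad and distance of lime_center from where it was at the start of the episode below 0.025 m); the robot touches nothing.
It fails at once if the robot touches the lemon or the lime (contact force between any of the fingers, the arm and lemon above 0.3 N or contact force between any of the fingers, the arm and lime above 0.3 N).
It fails at once if the lime leaves its place behind the gate (moves more than 25 mm) (distance of lime_center from where it was at the start of the episode above 0.025 m).
It fails at once if the lemon is lifted (height (world z) of lemon_center above 0.14 m).
It fails at once if a bystander is moved more than 25 mm or tipped (distance of any of spice_jar, mug, timer, shaker from where it was at the start of the episode above 0.025 m or angle between any of spice_jar, mug, timer, shaker's own z axis and vertical above 0.3 rad).
It also fails if it takes over 29 s, if anything falls off the work surface, if the arm or the gripper's body presses on something with over 40 N, if the wrist force passes 120 N, or if a joint passes its speed limit or range.

## Working session

There is one attempt and no reset: what is moved stays moved. The work goes in short steps, each a Python script; the robot and the scene stay as the last script left them, time stands still between calls to the robot, and variables do not carry over. Pictures are saved under pics/ and viewed, at most 10 in all, crops included, and the job is handed in when it is done.

```bash
mkdir -p pics; python3 - <<'E'
from station import *
import cv2,numpy as np
for c in("scene","top"):
    p,d=viewer.read_camera(c); cv2.imwrite(f"pics/{c}1.png",p[:,:,::-1]); np.savez(f"{c}.npz",p=p,d=d)
    i=viewer.camera_info(c); print(c,i["eye"],i["rotation"],i["intrinsics"])
    for n in("dispenser","pivot_left","pivot_right","pad_left","pad_right","tray","lemon_center","lime_center","mug","spice_jar","timer","shaker"):
        print(n,[(np.round(r["at"],3),round(r["score"],2)) for r in tip_of(c,n)[:3]])
s=env.sense();print(s["t"],s["tcp_rot"],s["wrist_force"])
E
```

```text
scene [ 0.07376018 -0.70870744  1.08494013] [[ 0.86163065  0.36377704 -0.35391932]
 [-0.50748439  0.62744089 -0.5905739 ]
 [ 0.00722622  0.6884651   0.72523347]] [[421.21344857   0.         320.17438801]
 [  0.         421.21344857 195.94189384]
 [  0.           0.           1.        ]]
dispenser [(array([ 0.58 ,  0.082, -0.002]), 0.76), (array([0.664, 0.111, 0.1  ]), 0.51)]
pivot_left [(array([0.652, 0.032, 0.099]), 0.67), (array([0.558, 0.184, 0.097]), 0.61)]
pivot_right [(array([ 0.54 , -0.016,  0.1  ]), 0.74)]
pad_left [(array([0.495, 0.205, 0.126]), 0.76)]
pad_right [(array([ 0.474, -0.019,  0.12 ]), 0.64), (array([0.511, 0.088, 0.007]), 0.63)]
tray [(array([0.512, 0.086, 0.009]), 0.87)]
lemon_center [(array([0.361, 0.084, 0.024]), 0.74), (array([0.653, 0.028, 0.098]), 0.71), (array([ 0.665, -0.254,  0.022]), 0.69)]
lime_center [(array([0.665, 0.113, 0.101]), 0.49)]
mug []
spice_jar [(array([ 0.548,  0.295, -0.002]), 0.46)]
timer [(array([ 0.549,  0.292, -0.001]), 0.49)]
shaker [(array([ 0.506, -0.144,  0.002]), 0.62)]
top [0.4408434  0.11249465 1.26995145] [[-0.02713427  0.996
[... 547 characters left out ...]
]), 0.57)]
lemon_center [(array([0.652, 0.03 , 0.102]), 0.68), (array([ 0.665, -0.253,  0.024]), 0.66), (array([0.36 , 0.082, 0.027]), 0.59)]
lime_center [(array([0.665, 0.111, 0.095]), 0.81), (array([0.496, 0.199, 0.125]), 0.58)]
mug [(array([ 0.649, -0.144,  0.   ]), 0.81), (array([0.667, 0.113, 0.094]), 0.36)]
spice_jar [(array([ 0.679,  0.26 , -0.001]), 0.61)]
timer [(array([ 0.546,  0.293, -0.001]), 0.68), (array([ 0.511, -0.136,  0.002]), 0.45)]
shaker [(array([ 0.505, -0.141,  0.002]), 0.73)]
1.3 [[-9.64608067e-01  2.63687833e-01  6.47672681e-05]
 [ 2.63687835e-01  9.64608068e-01  3.79558745e-05]
 [-5.24665271e-05  5.36908834e-05 -9.99999997e-01]] [ 0.04165228 -0.34216429 -0.16752532]
```

```bash
ls; ls pics
```

```text
pics
scene.npz
top.npz
scene1.png
top1.png
```

View pics/scene1.png

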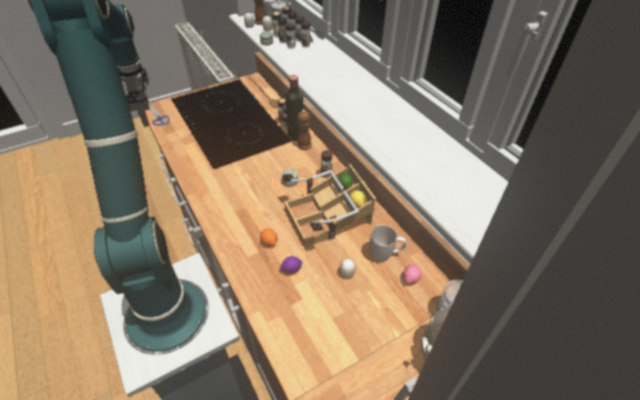

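View pics/top1.png

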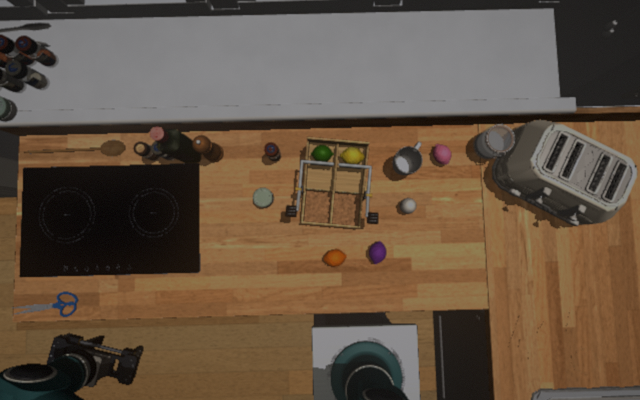

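The lemon is yellow at top (352,156), in the right lane, and the lime at (322,153) is in the left. The right pad is at (373,218). I'll fit the dispenser pose from the detected points, then move above the right pad.

```bash
cat > h.py <<'E'
from station import *
import numpy as np
from scipy.optimize import least_squares
L=np.array([[0,0],[-30,98],[-30,98],[-30,-98],[-30,-98],[-94,114],[-94,114],[-94,-114],[-94,-114],[-70,0],[-70,0],[0,0]])/1e3
W=np.array([[.58,.082],[.558,.184],[.56,.183],[.54,-.016],[.542,-.016],[.495,.205],[.498,.201],[.474,-.019],[.472,-.023],[.512,.086],[.512,.092],[.576,.077]])
R2=lambda a:np.array([[np.cos(a),-np.sin(a)],[np.sin(a),np.cos(a)]])
sol=least_squares(lambda p:(L@R2(p[2]).T+p[:2]-W).ravel(),[.58,.08,-.1])
P=sol.x; a=P[2]
R=np.array([[-np.cos(a),-np.sin(a),0],[-np.sin(a),np.cos(a),0],[0,0,-1]])
T=lambda x,y,z:np.r_[R2(a)@[x,y]+P[:2],z]
E
python3 - <<'E'
from h import *
import cv2
print(P,np.abs(sol.fun).max(),T(-.094,-.114,.125))
effector.grasp(5)
env.reach([.34,.36,.30],R)
env.reach(T(-.094,-.117,.20),R)
env.movel(T(-.094,-.117,.150),rate=.1)
s=env.sense();print(s["t"],s["ee_pos"],s["wrist_force"],s["gripper_width"])
for c in("scene","top"):
    p,d=viewer.read_camera(c); u,v=(325,205) if c=="scene" else (335,190)
    cv2.imwrite(f"pics/{c}2.png",cv2.resize(p[v-75:v+75,u-100:u+100,::-1],None,fx=4,fy=4))
E
```

```text
[ 0.57931076  0.08096505 -0.10146234] 0.003965051273451592 [ 0.47424732 -0.02292756  0.125     ]
6.0833 [ 0.47424636 -0.02579401  0.15021479] [ 0.50147191 -0.5031136   0.79721275] 0.00021736859164370604
```

View pics/scene2.png

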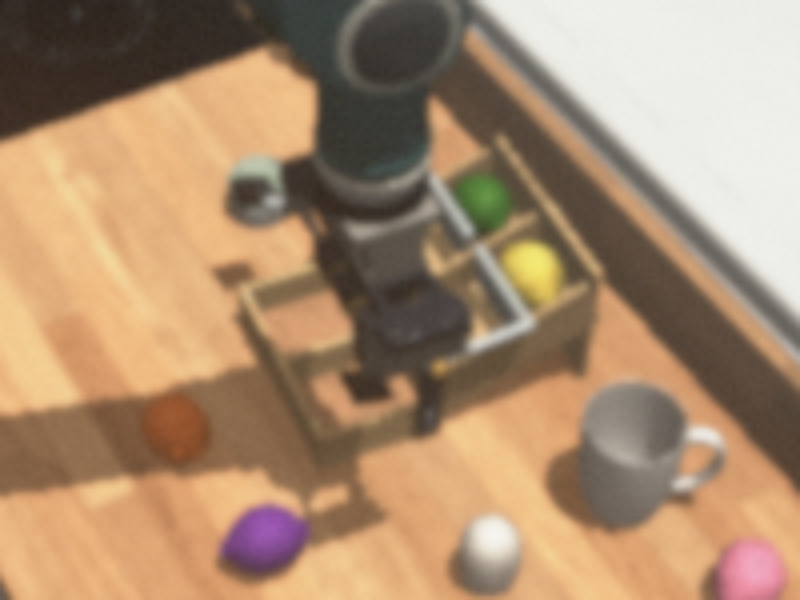

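```bash
python3 - <<'E'
from h import *
for c in("scene","top"):
    i=viewer.camera_info(c)
    for n,q in dict(tcp=T(-.094,-.117,.15),pad=T(-.094,-.114,.125),piv=T(-.03,-.098,.1)).items():
        x=i["rotation"].T@(q-i["eye"]); k=i["intrinsics"]@[x[0],-x[1],-x[2]]; k=k[:2]/k[2]
        print(c,n,k,(k-[225,130])*4 if c=="scene" else (k-[235,115])*4)
E
```

```text
scene tcp [317.26260667 219.94273157] [369.05042666 359.77092627]
scene pad [316.82367904 224.71726584] [367.29471616 378.86906336]
scene piv [333.69546479 219.6035715 ] [434.78185914 358.41428599]
top tcp [374.26969049 217.20497452] [557.07876196 408.81989808]
top pad [372.09798658 217.41999965] [548.39194633 409.67999861]
top piv [366.94428113 194.94967328] [527.77712453 319.79869312]
```

View pics/top2.png

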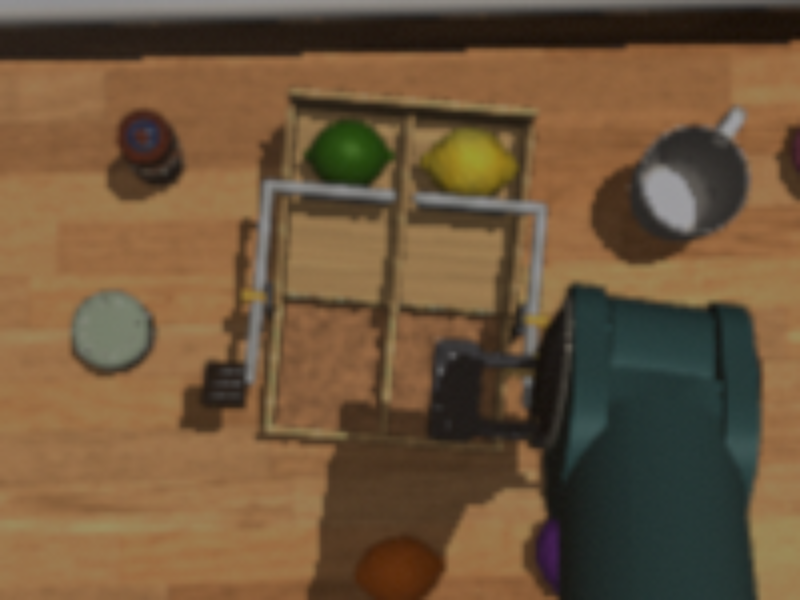

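The scene crop shows the fingertips just above the right pad, projected at (367,379). The top crop shows the lemon at (470,160) behind the right gate and the lime at (348,155) in the other lane. Next I'll press.

```bash
python3 - <<'E'
from h import *
import cv2
f0=env.sense()["wrist_force"][2]
for z in(.13,.12,.105,.092,.088,.085,.082):
    env.movel(T(-.094,-.117,z),rate=.06)
    s=env.sense();f=s["wrist_force"][2]-f0;print(round(s["t"],2),z,np.round(s["ee_pos"],4),round(f,2))
    if f>9: break
for k in range(3):
    env.pause(.5); p,d=viewer.read_camera("top")
    print([(np.round(r["at"],3),round(r["score"],2)) for r in tip_of("top","lemon_center")[:4]])
cv2.imwrite("pics/top3.png",cv2.resize(p[115:265,235:435,::-1],None,fx=4,fy=4))
s=env.sense();print(s["t"],s["wrist_force"][2]-f0)
E
```

```text
6.67 0.13 [ 0.4737 -0.026   0.1296] 0.18
6.98 0.12 [ 0.4742 -0.0259  0.1199] 1.33
7.38 0.105 [ 0.4736 -0.0258  0.1048] 2.71
7.75 0.092 [ 0.4743 -0.0259  0.0924] 4.23
8.0 0.088 [ 0.4749 -0.026   0.0887] 4.84
8.25 0.085 [ 0.4754 -0.026   0.086 ] 6.47
8.5 0.082 [ 0.476  -0.0261  0.0834] 9.06
[(array([ 0.663, -0.252,  0.022]), 0.85), (array([0.359, 0.082, 0.023]), 0.5), (array([0.483, 0.049, 0.037]), 0.48)]
[(array([ 0.665, -0.25 ,  0.023]), 0.61), (array([0.359, 0.084, 0.026]), 0.52), (array([0.481, 0.048, 0.036]), 0.39)]
[(array([ 0.663, -0.25 ,  0.023]), 0.69), (array([0.481, 0.046, 0.036]), 0.64), (array([0.359, 0.085, 0.025]), 0.52)]
10.3 8.98713252786174
```

View pics/top3.png

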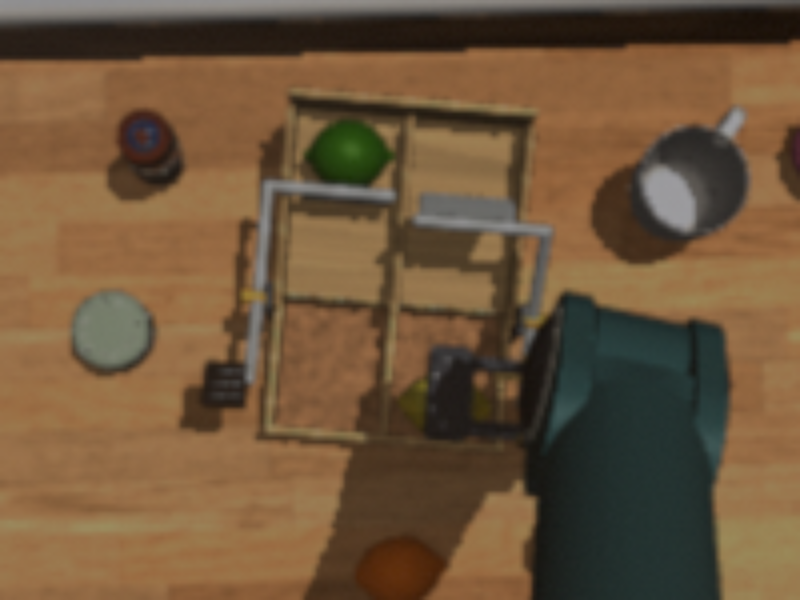

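The lemon now lies in the tray, visible at (415,400) under the gripper. The right gate is raised, and the lime is still at (348,155). I'll release the lever slowly, then check.

```bash
python3 - <<'E'
from h import *
import cv2
env.movel(T(-.094,-.117,.135),rate=.06)
env.movel(T(-.094,-.117,.24),rate=.15)
env.movel(T(-.20,-.117,.26),rate=.15)
env.pause(.7)
p,d=viewer.read_camera("top"); cv2.imwrite("pics/top4.png",cv2.resize(p[115:265,235:435,::-1],None,fx=4,fy=4))
for n in("lemon_center","pad_right","lime_center"): print(n,[(np.round(r["at"],3),round(r["score"],2)) for r in tip_of("top",n)[:4]])
s=env.sense();print(s["t"],s["wrist_force"],T(-.07,-.04,.03))
E
```

```text
lemon_center [(array([ 0.666, -0.251,  0.022]), 0.85), (array([0.482, 0.047, 0.038]), 0.6), (array([0.359, 0.084, 0.026]), 0.6), (array([ 0.375, -0.042,  0.026]), 0.41)]
pad_right [(array([ 0.472, -0.021,  0.126]), 0.57), (array([0.507, 0.043, 0.02 ]), 0.19)]
lime_center [(array([0.666, 0.111, 0.098]), 0.61), (array([0.668, 0.113, 0.077]), 0.4)]
13.95 [-0.29506789 -0.32219494 -1.15020673] [0.50561923 0.04826095 0.03      ]
```

View pics/top4.png

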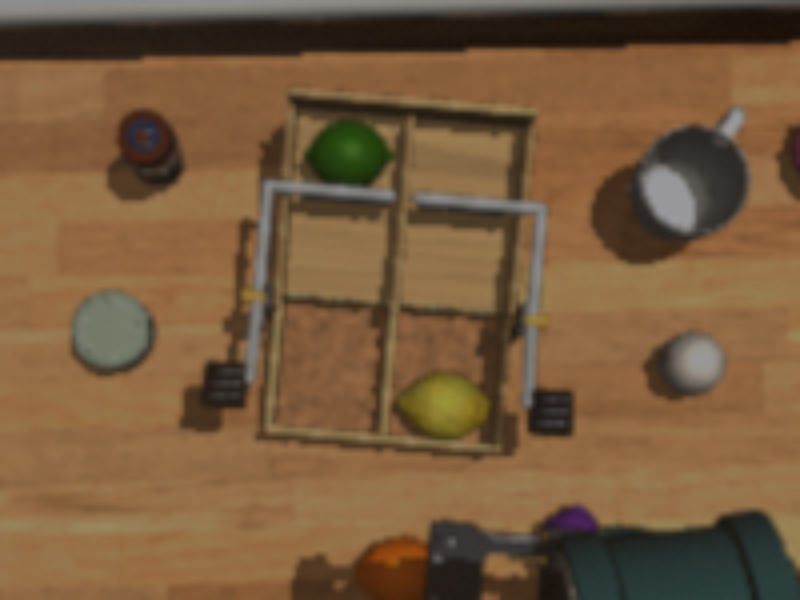

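The lemon rests in the tray at (445,405), both gates are shut, the lime is at (348,155) and the pad is back up at (551,412).

```bash
python3 -c "
from station import *
print(workorder.finish_job())"
```

```text
the job is handed in; nothing more can be done
None
```

I pressed the right lever and the lemon rolled into the tray. The last picture shows both gates shut again, the lime still in its lane and the bystanders in view unmoved; I handed the job in about 14 s into the 29 s limit, but got no verdict back.

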